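Load the gluing press and wedge its plate open

ROBOT

A 6-joint arm with a two-finger parallel gripper is mounted at the origin on the work surface. World frame = base frame: x ahead of the robot, y to its left, z up, the work surface at z = 0. Lengths are in m, angles in rad, forces in N, time in s.
With the tool pointing down it reaches from about 0.375 to 0.975 m from the base axis. Payload 3.8 kg.
Tool frame: the origin (TCP) lies midway between the tips of the shut fingers; the grasp point (between the pads) lies 19 mm behind it; z points along the fingers, y is the line along which they close (so a half turn about z gives the same grasp; the last joint's range is limited). The gripper opens to 88 mm and grips with 3 to 60 N. Pads are 18 mm wide; open, the fingers measure 123 mm over their backs; the gripper's body (75 mm by 187 mm) begins 45 mm behind the grasp point.
Start: joints at [-1.304, 0.264, 1.604, -0, 1.274, -0.037], TCP at [0.202, -0.644, 0.239] pointing down, gripper open.
Joint ranges: [-2.63, 2.63], [-0.94, 2.18], [0.31, 2.57], [-1.31, 4.45], [0, 2.66], [-2.55, 2.55]. Speed limits (rad/s): [2.57, 2.57, 3.14, 3.14, 3.14, 3.14].

INTERFACE

Orientations are given as a unit quaternion [w, x, y, z].
In Python, from workcell import bot gives the robot as it stands. The module is installed in compiled form; this text tells all that it offers.
- The arm moves only by the shell command python3 -m inch 'ROWS' [FORCE]. ROWS is JSON, a list of rows, each a list of 3 entries, a list of its own where there are three numbers: the shift along the tool's x, y, z in m, then the turn, a rotation vector about the tool's x, y, z in rad, then the opening, from 0 (shut) to 1 (fully open). In form: [[[x, y, z], [rx, ry, rz], fingers], ...]. A call has 1 to 20 rows; each row shifts and turns the commanded pose from where the row before left it, along the tool's axes as they then stand; what a row does not reach is not made up. A row lasts 1/8 s, in which the tool goes at most 62.5 mm and 10.7 degrees, less where a joint would pass 70% of its speed; a pose out of reach is approached as far as the arm can. A call with a gripper value outside its range is refused whole. The fingers move at their own pace and stop on an object; FORCE is the grip in N (left out, the last holds). Time passes only in rows, so rows that do not move let the fingers close. It gives the time, the measured TCP pose, the force, the opening and the grip force at its end, in the units of the state.
- bot.get_obs(): the state, without advancing time (a new reading comes with each control period).
- bot.grab_frame(name): name is "scene" or "side" or "wrist"; returns a dict with "img" (420x560x3 uint8, blue, green, red), "mtx" (3x3 intrinsics, pixels), "camera_from_world" (4x4, takes a point from world to camera coordinates); the wrist camera has in their place "mount" (4x4, takes a point from camera to tool coordinates, whose origin is the TCP and whose axes are the flange's). Camera axes: x right, y up, looking along -z (the intrinsics and any distortion apply to the point x, -y, -z); pixel columns grow to the right and rows downward; lengths in m; the calibration is good to about 2 mm. A picture is of the moment at which its call begins: read the wrist's pose just before it. There is no depth.
- bot.job_done(): hands the job in; it is judged then, once.
The state is a dict: "clock": time; "q": joint angles; "qd": joint speeds; "tau": joint torques, N m; "ee_pos": TCP position; "orientation": TCP orientation; "contact_force": force on the tool from outside, world axes, zero at the start; "torque": the same for the moment, N m; "width": opening from 0.0 (shut) to 1.0 (fully open); "finger_force": force on a finger pad.
Only numpy, scipy, OpenCV 4.12 (cv2) and the standard library are available. Lean on these libraries where they do the work, as an engineer would, in place of code of your own. Each camera call takes 0.05 s, during which the arm holds its last target. There are 200 camera calls.

TASK

Load the little gluing press: lower the wide ring weight onto the upright post of its hinged plate until it is fully home, then the narrow ring weight on top of it, and let go of both. Then take the wooden wedge by its grip block and push it, flat on the bench and thin end first, under the overhanging nose of the plate until the wedge alone lifts the nose about 5 mm (so that the plate just comes off the base board), and finish there while still gripping the wedge in place. Leave the glue jar, the hammer and the awl where they are.

Things in the scene. Friction and masses are not known exactly. Their poses are not given: they have to be found in the camera images.
- press_base: Fixed plywood base board 220 x 120 x 12 mm of the gluing press, lying on the bench. Origin on the bench on its centre line; +x runs level from the plate's nose to the hinge, z up. Board: x = -80 to +140 mm. Hinge axis parallel to y at x = +120, z = 20 mm, between two steel cheeks (x = 108 to 132, |y| = 43 to 59, 46 mm tall).
- press_plate (a joint): Angle (rad) of the hinged pale wood plate; 0 = flat on the base, grows as the nose rises; 5 mm at the nose is 0.018. Plate 84 mm wide, 16 thick, about 0.4 kg, swings freely, falls back by its weight. Closed, its underside is 12 mm and its top 28 mm above the bench. The nose is 280 mm from the hinge; the front 80 mm overhang the base with 12 mm free below.
- post_foot (a point): Point on the plate's top surface at the foot of the steel post, on the post's axis; x, y, z axes are the plate's (x towards the hinge, z up along the post). It lies 130 mm from the nose tip and 150 mm from the hinge axis. The post is 16 mm in diameter and 50 mm tall, tapered over its last 8 mm to 6 mm.
- nose (a point): Foremost point of the plate's rounded (8 mm radius) nose, mid width and mid thickness, 20 mm above the bench when closed. Its x points to the hinge: push the wedge that way. The wedge first touches with its tip about 36 mm past this point, then lifts the nose 0.27 mm per mm; 5 mm of lift comes at about 55 mm past. The push takes about 4 to 10 N.
- wide_weight: Wide dark steel ring weight, 58 mm outside diameter, 24 mm hole, 18 mm tall, 0.31 kg nominal, lying flat on the bench. Origin at the centre of its underside.
- narrow_weight: Narrow dark steel ring weight, 42 mm outside diameter, 24 mm hole, 18 mm tall, 0.13 kg nominal, lying flat on the bench. Origin at the centre of its underside. The two weights may have swapped places.
- wedge: Dark wood wedge, 34 mm wide (y), 110 mm long, flat on the bench. Origin on its underside, below the centre of the upright grip block at the thick end (30 mm along x, 34 along y, 42 tall). +x points to the thin end: tip at x = +95 mm, 4 mm thick. The top slopes at 15 degrees from there to 25 mm high at x = +15 mm. About 70 g.
- glue_jar: Bystander: amber jar with black lid, 64 mm diameter, 85 mm tall, standing on the bench to the robot's left. Origin under its centre. Leave alone.
- hammer: Bystander: hammer lying on the bench beyond the work, across the robot's view. Leave alone.
- awl: Bystander: hand awl with a wooden handle lying on the bench beyond the press. Leave alone.
There are look-alikes about, which are no part of the job. Of the things like the wedge, leave any that is blue or red; of the rest the smaller one is meant.

How it is judged:
On the way, in this order (a step that is already met when the one before it is completed fails the run):
1. the wide weight is home at the foot of the post, let go, the narrow one not yet on it (z of wide_weight in the frame of post_foot between -0.004 and 0.004 m and distance between wide_weight and post_foot below 0.008 m and contact force between the fingers and wide_weight below 0.2 N and not (z of narrow_weight in the frame of post_foot between 0.014 and 0.023 m and x of narrow_weight in the frame of post_foot between -0.007 and 0.007 m and y of narrow_weight in the frame of post_foot between -0.007 and 0.007 m)), for 0.2 s.
2. the narrow weight is home on the wide one, both let go, the plate still down on the base (z of wide_weight in the frame of post_foot between -0.004 and 0.004 m and distance between wide_weight and post_foot below 0.008 m and z of narrow_weight in the frame of post_foot between 0.014 and 0.023 m and x of narrow_weight in the frame of post_foot between -0.007 and 0.007 m and y of narrow_weight in the frame of post_foot between -0.007 and 0.007 m and contact force between the fingers and narrow_weight below 0.2 N and contact force between the fingers and wide_weight below 0.2 N and value of joint press_plate below 0.006 rad), for 0.2 s.
3. the gripped wedge, flat on the bench, carries the plate with its nose 2.5 to 8.4 mm up (value of joint press_plate between 0.009 and 0.03 rad and contact force between wedge and press_plate above 0.5 N and contact force between the fingers and wedge above 1 N and height (world z) of wedge below 0.005 m and angle between wedge's own z axis and vertical below 0.1 rad), for 0.2 s.
At the end, for the whole second after the job is handed in: Both weights home on the post (wide within 4 mm of the plate, narrow on it), untouched; the wedge gripped (over 1 N), flat on the bench (5 mm, 0.1 rad), at rest, carrying the plate (over 0.5 N) at 0.009 to 0.030 rad, nose 2.5 to 8.4 mm up; the robot off the plate (all of step 3 and z of wide_weight in the frame of post_foot between -0.004 and 0.004 m and distance between wide_weight and post_foot below 0.008 m and z of narrow_weight in the frame of post_foot between 0.014 and 0.023 m and x of narrow_weight in the frame of post_foot between -0.007 and 0.007 m and y of narrow_weight in the frame of post_foot between -0.007 and 0.007 m and contact force between the fingers and narrow_weight below 0.2 N and contact force between the fingers and wide_weight below 0.2 N and contact force between each of the fingers, the arm and press_plate below 0.3 N and linear speed of wedge below 0.01 m/s and velocity of joint press_plate below 0.05 rad/s); the arm keeps its last pose, push and grip.
It fails at once if a bystander (glue jar, hammer or awl) is moved more than 20 mm (distance of any of glue_jar, hammer, awl from where it was at the start of the episode above 0.02 m).
It fails at once if the plate is thrown up more than 0.08 rad (22 mm at the nose), higher than the wedge can (value of joint press_plate above 0.08 rad).
It also fails if it takes over 72 s, if anything falls off the work surface, if the arm or the gripper's body presses on something with over 40 N, if the wrist force passes 120 N, or if a joint passes its speed limit or range.

## Working session

There is one attempt and no reset: what is moved stays moved. The work goes in short steps, Python scripts to look and compute and a shell command to move; the robot and the scene stay as the last step left them, time stands still between calls to the robot, and variables do not carry over. Pictures are saved under pics/ and viewed, at most 10 in all, crops included, and the job is handed in when it is done.

```bash
mkdir -p pics
cat > h.py <<'E'
import numpy as np, cv2
from scipy.spatial.transform import Rotation as R
from workcell import bot
def pose(o):
    T=np.eye(4); q=o['orientation']; T[:3,:3]=R.from_quat([q[1],q[2],q[3],q[0]]).as_matrix(); T[:3,3]=o['ee_pos']; return T
def grab(n):
    o=bot.get_obs(); f=bot.grab_frame(n)
    if n=='wrist': W=pose(o)@np.array(f['mount'])
    else: W=np.linalg.inv(np.array(f['camera_from_world']))
    return f['img'],np.array(f['mtx']),W
def ray(K,W,u,v):
    d=np.linalg.inv(K)@[u,v,1]; d=W[:3,:3]@np.array([d[0],-d[1],-d[2]]); return W[:3,3],d/np.linalg.norm(d)
def onz(K,W,u,v,z):
    c,d=ray(K,W,u,v); return c+d*(z-c[2])/d[2]
def proj(K,W,p):
    c=np.linalg.inv(W)@np.append(p,1); a=K@[c[0],-c[1],-c[2]]; return a[:2]/a[2]
def tri(rs):
    A=np.zeros((3,3)); b=np.zeros(3)
    for c,d in rs:
        P=np.eye(3)-np.outer(d,d); A+=P; b+=P@c
    p=np.linalg.solve(A,b); return p,[round(float(np.linalg.norm((np.eye(3)-np.outer(d,d))@(p-c)))*1000,1) for c,d in rs]
E
python3 - <<'E'
from h import *
np.set_printoptions(precision=3,suppress=True)
for n in ['scene','side','wrist']:
    i,K,W=grab(n); cv2.imwrite(f'pics/{n}0.png',i); np.savez(f'pics/{n}0.npz',i=i,K=K,W=W); print(n,K.tolist(),'\n',W)
f=bot.grab_frame('scene'); print(f.keys()); print(bot.get_obs())
E
```

```text
scene [[414.8542162393367, 0.0, 281.71532807543593], [0.0, 414.8542162393367, 210.48740090776727], [0.0, 0.0, 1.0]] 
 [[-0.618 -0.413  0.668  1.339]
 [ 0.786 -0.323  0.528  0.663]
 [-0.003  0.851  0.524  0.692]
 [ 0.     0.     0.     1.   ]]
side [[392.00133962495295, 0.0, 285.52382312651986], [0.0, 392.00133962495295, 216.15309033004306], [0.0, 0.0, 1.0]] 
 [[ 0.998  0.043 -0.047  0.475]
 [-0.063  0.77  -0.635 -0.697]
 [ 0.009  0.637  0.771  0.935]
 [ 0.     0.     0.     1.   ]]
wrist [[352.99643038241294, 0.0, 283.32539178280473], [0.0, 352.99643038241294, 203.69335800104915], [0.0, 0.0, 1.0]] 
 [[ 0.299  0.91   0.289  0.276]
 [-0.954  0.286  0.089 -0.621]
 [-0.002 -0.302  0.953  0.384]
 [ 0.     0.     0.     1.   ]]
dict_keys(['img', 'mtx', 'camera_from_world'])
{'clock': 0.2, 'q': array([-1.304,  0.264,  1.605,  0.   ,  1.274, -0.037]), 'qd': array([-0.   , -0.001, -0.004,  0.001, -0.003, -0.001]), 'tau': array([ -0.   , -50.217, -35.698,   0.073,   0.026,  -0.   ]), 'ee_pos': array([ 0.202, -0.644,  0.238]), 'orientation': array([-0.001,  0.988,  0.151, -0.   ]), 'contact_force': array([-0.298, -0.626,  0.825]), 'torque': array([ 0.041,  0.035, -0.01 ]), 'finger_force': 0.0, 'width': 0.9992197731698397}
```

View pics/scene0.png

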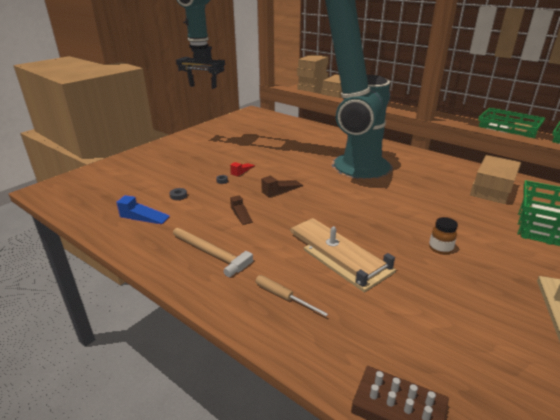

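View pics/side0.png

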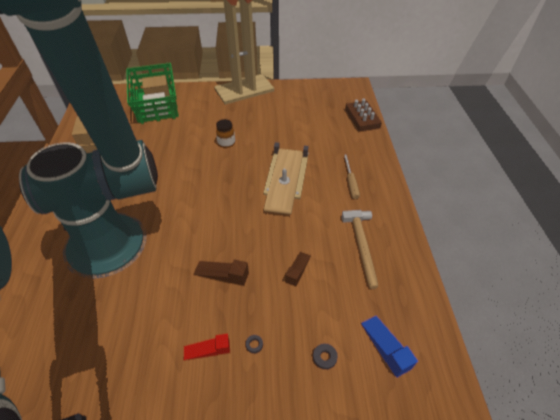

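The scene view shows the press (post at 333,236), the rings (wide 178,194; narrow 222,180), a larger dark wedge (275,186) and a smaller one (240,209). In the side view these are: post (284,176), rings (325,356) and (255,344), small dark wedge (298,268), large (222,271).

Run:
```python
from h import *
np.set_printoptions(precision=4,suppress=True)
D={n:np.load(f'pics/{n}0.npz') for n in ['scene','side']}
r=lambda n,p:ray(D[n]['K'],D[n]['W'],*p)
for name,a,b in [('wide',(178,194),(325,356)),('narrow',(222.5,179.5),(255,344)),('posttop',(333,229),(284,170))]:
    print(name,*tri([r('scene',a),r('side',b)]))
i=D['side']['i'];K,W=D['side']['K'],D['side']['W']
hsv=cv2.cvtColor(i,cv2.COLOR_BGR2HSV)
v=hsv[...,2]
m=((v<95)).astype(np.uint8)
m[:230]=0;m[:, :170]=0
n,l,s,c=cv2.connectedComponentsWithStats(m)
for k in range(1,n):
    if s[k,4]>40:
        q=cv2.minAreaRect(np.argwhere(l==k)[:,::-1].astype(np.float32))
        bp=cv2.boxPoints(q); print(s[k],c[k],onz(K,W,*c[k],0.01),'box on z=.01\n',np.array([onz(K,W,*p,0.01)[:2] for p in bp]))
# plate corners guess in side view
for p in [(265,209),(293,214),(306,150),(277,148)]: print('plate',p,onz(K,W,*p,0.028))
```

```text
wide [ 0.5982 -0.3674  0.0075] [0.6, 0.6]
narrow [ 0.4314 -0.3267  0.0063] [2.6, 2.6]
posttop [0.5359 0.2034 0.0708] [0.5, 0.5]
[354 230  16  59 100] [361.39 260.9 ] [ 0.7342 -0.1094  0.01  ] box on z=.01
 [[ 0.7274 -0.0013]
 [ 0.7339  0.0003]
 [ 0.7392 -0.1952]
 [ 0.7333 -0.1964]]
[543 230  17  25 225] [553.7778 238.2489] [ 1.3162 -0.0632  0.01  ] box on z=.01
 [[ 1.299  -0.0316]
 [ 1.3473 -0.0343]
 [ 1.3032 -0.1183]
 [ 1.2572 -0.1157]]
[283 253  27  33 440] [296.2273 269.4591] [ 0.5496 -0.1268  0.01  ] box on z=.01
 [[ 0.5086 -0.1577]
 [ 0.557  -0.0623]
 [ 0.5923 -0.0869]
 [ 0.5426 -0.1798]]
[194 260  55  26 957] [223.7576 271.5413] [ 0.3511 -0.1221  0.01  ] box on z=.01
 [[ 0.27   -0.1258]
 [ 0.2798 -0.0505]
 [ 0.4236 -0.1014]
 [ 0.4079 -0.1728]]
[362 326  40  51 349] [386.3582 358.7622] [ 0.7421 -0.3838  0.01  ] box on z=.01
 [[ 0.695  -0.3025]
 [ 0.7206 -0.2885]
 [ 0.7723 -0.4189]
 [ 0.7482 -0.4305]]
[245 335  18  19 195] [253.8359 343.9487] [ 0.4308 -0.3296  0.01  ] box on z=.01
 [[ 0.4042 -0.3142]
 [ 0.4438 -0.3028]
 [ 0.4561 -0.3446]
 [ 0.4175 -0.3553]]
[312 344  25  25 443] [324.0451 356.1716] [ 0.5961 -0.3689  0.01  ] box on z=.01
 [[ 0.5707 -0.338 ]
 [ 0.6286 -0.3414]
 [ 0.6203 -0.3979]
 [ 0.5647 -0.3946]]
plate (265, 209) [0.4704 0.0814 0.028 ]
plate (293, 214) [0.5541 0.057  0.028 ]
plate (306, 150) [0.6212 0.3445 0.028 ]
plate (277, 148) [0.5207 0.3603 0.028 ]
```

```bash
python3 -m inch '[[[0.042,-0.025,0],[0,0,0],1],[[0.042,-0.025,0],[0,0,0],1],[[0.042,-0.025,0],[0,0,0],1],[[0.042,-0.025,0],[0,0,0],1],[[0.042,-0.025,0],[0,0,0],1],[[0.042,-0.025,0],[0,0,0],1],[[0.042,-0.025,0],[0,0,0],1],[[0.042,-0.025,0],[0,0,0],1],[[0.042,-0.025,0],[0,0,0],1],[[0.042,-0.025,0],[0,0,0],1],[[0,0,0],[0,0,0],1],[[0,0,0],[0,0,0],1]]' 20
python3 - <<'E'
from h import *
i,K,W=grab('wrist'); cv2.imwrite('pics/w1.png',i); np.savez('pics/w1.npz',i=i,K=K,W=W); print(W.round(3))
E
```

```text
clock: 1.7
ee_pos: [0.5276, -0.2799, 0.2384]
orientation: [0.0, 0.988, 0.152, -0.0]
contact_force: [-0.1, 0.0, -0.4]
width: 1.0
finger_force: 0.0
[[ 0.3    0.909  0.289  0.602]
 [-0.954  0.286  0.091 -0.257]
 [ 0.    -0.303  0.953  0.384]
 [ 0.     0.     0.     1.   ]]
```

View pics/w1.png

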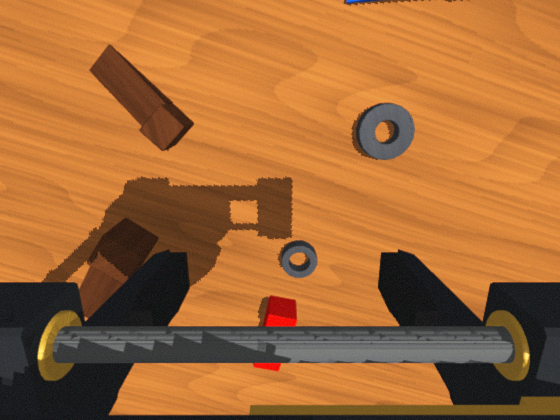

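The wrist view shows the wide ring (384,131), narrow ring (299,258), and small wedge with its block at (168,125) and thin end at (108,55). I'll take a second wrist position for parallax.

```bash
python3 -m inch '[[[0.013,0.041,0],[0,0,0],1],[[0.013,0.041,0],[0,0,0],1],[[0,0,0],[0,0,0],1]]'
cat > m.py <<'E'
from h import *
np.set_printoptions(precision=4,suppress=True)
def rings(i):
    hsv=cv2.cvtColor(i,cv2.COLOR_BGR2HSV)
    m=((hsv[...,1]<75)&(hsv[...,2]>35)&(hsv[...,2]<170)).astype(np.uint8)*255
    m=cv2.morphologyEx(m,cv2.MORPH_CLOSE,np.ones((3,3)))
    cs,h=cv2.findContours(m,cv2.RETR_CCOMP,cv2.CHAIN_APPROX_NONE); out=[]
    for k,c in enumerate(cs):
        a=cv2.contourArea(c)
        if h[0][k][3]<0 and a>500 and h[0][k][2]>=0:
            e=cv2.fitEllipse(c); ea=np.pi*e[1][0]*e[1][1]/4
            if e[1][1]/e[1][0]<1.3 and abs(ea/a-1)<.12:
                hc=max((cs[j] for j in range(len(cs)) if h[0][j][3]==k),key=cv2.contourArea)
                out.append((e, cv2.fitEllipse(hc) if len(hc)>5 else None))
    return out
if __name__=='__main__':
    i,K,W=grab('wrist'); cv2.imwrite('pics/w2.png',i); np.savez('pics/w2.npz',i=i,K=K,W=W)
    D=[np.load(f'pics/w{k}.npz') for k in (1,2)]; S=[]
    for d in D:
        S.append([])
        for e,hh in rings(d['i']):
            p=onz(d['K'],d['W'],*e[0],.014); dep=np.linalg.norm(d['W'][:3,3]-p)
            S[-1].append((p,e,hh)); print(np.array(e[0]),np.array(e[1]),hh and np.array(hh[0]),'outer dia',e[1][1]/d['K'][0,0]*dep,p)
    for p,e,hh in S[0]:
        for p2,e2,h2 in S[1]:
            if np.linalg.norm(p-p2)<.03:
                for a,b in ((e,e2),(hh,h2)): print('tri',*tri([ray(D[0]['K'],D[0]['W'],*a[0]),ray(D[1]['K'],D[1]['W'],*b[0])]))
E
python3 m.py
```

```text
clock: 2.12
ee_pos: [0.5769, -0.3538, 0.238]
orientation: [0.0, 0.989, 0.149, -0.0]
contact_force: [0.9, 0.5, 0.0]
width: 1.001
finger_force: 0.0
[298.604  258.8486] [34.4831 36.0362] [298.337  258.4534] outer dia 0.04230427073151324 [ 0.431  -0.3297  0.014 ]
[384.9974 130.8334] [54.2918 58.0241] [384.0925 131.0521] outer dia 0.06362494599019809 [ 0.5966 -0.3692  0.014 ]
[226.5286 278.4046] [33.995  35.6525] [226.6524 277.9582] outer dia 0.043490909533968634 [ 0.4312 -0.3297  0.014 ]
[301.7604 154.8661] [53.2383 53.7248] [301.4933 154.7015] outer dia 0.057221012280667075 [ 0.5965 -0.369   0.014 ]
tri [ 0.4309 -0.3297  0.0136] [0.0, 0.0]
tri [ 0.4303 -0.3297  0.0115] [0.0, 0.0]
tri [ 0.5966 -0.3689  0.015 ] [0.0, 0.0]
tri [ 0.5962 -0.3689  0.012 ] [0.1, 0.1]
```

```bash
python3 -m inch '[[[0.014,0.020,0.03],[0,0,0],1],[[0,0,0.05],[0,0,0],1],[[0,0,0.05],[0,0,0],1],[[0,0,0.05],[0,0,0],1],[[0,0,0.03],[0,0,0],1],[[0,0,0.024],[0,0,0],1],[[0,0,0],[0,0,0],0.5],[[0,0,0],[0,0,0],0.5],[[0,0,0],[0,0,0],0.5],[[0,0,0],[0,0,0],0.5]]' 25
```

```text
clock: 3.42
ee_pos: [0.5977, -0.3662, 0.0066]
orientation: [0.001, 0.988, 0.151, 0.001]
contact_force: [0.5, -1.6, 2.6]
width: 0.654
finger_force: 25.0
```

```bash
python3 -m inch '[[[0,0,-0.04],[0,0,0],0.5],[[0,0,-0.05],[0,0,0],0.5],[[0,-0.02,-0.05],[0,0,0],0.5],[[0,-0.04,-0.04],[0,0,0],0.5],[[0,-0.048,-0.03],[0,0,0],0.5],[[0,-0.048,-0.024],[0,0,0],0.5],[[0,-0.048,0],[0,0,0],0.5],[[0,-0.048,0],[0,0,0],0.5],[[0,-0.048,0],[0,0,0],0.5],[[0,-0.048,0],[0,0,0],0.5],[[0,-0.048,0],[0,0,0],0.5],[[0,-0.048,0],[0,0,0],0.5],[[0,-0.048,0],[0,0,0],0.5],[[0,0,0],[0,0,0],0.5],[[0,0,0],[0,0,0],0.5]]'
python3 - <<'E'
from h import *
i,K,W=grab('wrist'); cv2.imwrite('pics/w3.png',i); np.savez('pics/w3.npz',i=i,K=K,W=W); print(W.round(3))
E
```

```text
clock: 5.3
ee_pos: [0.4489, 0.104, 0.2384]
orientation: [0.0, 0.988, 0.152, -0.0]
contact_force: [0.6, 0.2, -2.9]
width: 0.654
finger_force: 25.0
[[ 0.3    0.909  0.289  0.523]
 [-0.954  0.286  0.092  0.127]
 [ 0.001 -0.303  0.953  0.384]
 [ 0.     0.     0.     1.   ]]
```

View pics/w3.png

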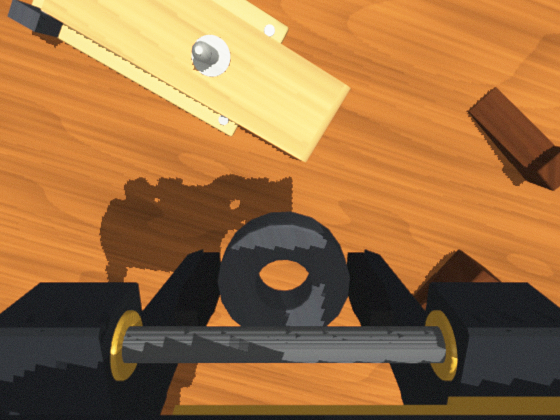

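```bash
python3 -m inch '[[[0.020,-0.028,0],[0,0,0],0.5],[[0.020,-0.028,0],[0,0,0],0.5],[[0,0,0],[0,0,0],0.5],[[0,0,0],[0,0,0],0.5]]'
python3 - <<'E'
from h import *
i,K,W=grab('wrist'); cv2.imwrite('pics/w4.png',i); np.savez('pics/w4.npz',i=i,K=K,W=W); print(W.round(3))
a=np.load('pics/w3.npz')['i']
pp=proj(K,W,np.array([.536,.203,.055])); print(pp)
u,v=[max(0,int(x)-33) for x in pp]; print('crop2 origin',u,v)
c1=cv2.resize(a[15:81,175:241],(396,396),interpolation=cv2.INTER_NEAREST); c2=cv2.resize(i[v:v+66,u:u+66],(396,396),interpolation=cv2.INTER_NEAREST)
cv2.imwrite('pics/c4.png',np.hstack([c1,c2]))
# hole
hsv=cv2.cvtColor(i,cv2.COLOR_BGR2HSV); m=(hsv[...,1]>120).astype(np.uint8); m[:230]=0; m[320:]=0
n,l,s,c=cv2.connectedComponentsWithStats(m)
for k in range(1,n):
    if 200<s[k,4]<3000: print('hole?',s[k],c[k])
E
```

```text
clock: 5.85
ee_pos: [0.4708, 0.1683, 0.2383]
orientation: [0.0, 0.989, 0.151, -0.001]
contact_force: [0.3, 0.2, -3.7]
width: 0.657
finger_force: 25.0
[[ 0.298  0.91   0.289  0.545]
 [-0.955  0.284  0.091  0.191]
 [ 0.001 -0.303  0.953  0.384]
 [ 0.     0.     0.     1.   ]]
[266.95944578  97.5256887 ]
crop2 origin 233 64
hole? [ 259  260   50   31 1156] [283.31920415 274.73010381]
hole? [208 295  25  25 283] [219.8975265  311.42402827]
hole? [334 296  25  24 280] [346.61071429 311.54642857]
```

View pics/c4.png

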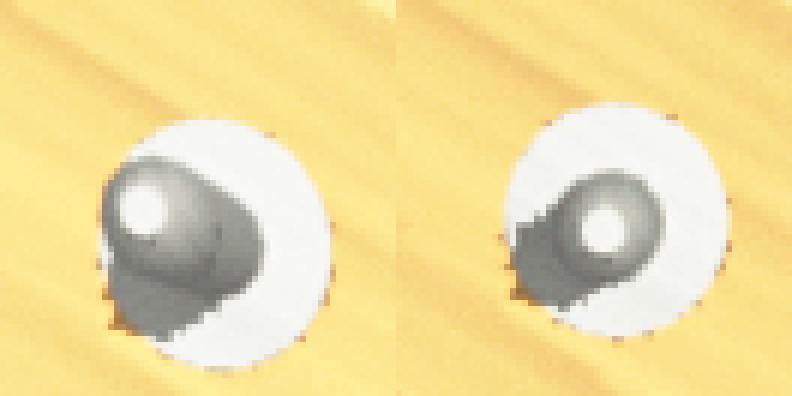

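The crops show the post tip at (198.8,49.7) and (267.7,102.0), and the white disc at the foot at (210.7,55.8) and (269.8,100.7).

Run:
```python
from h import *
np.set_printoptions(precision=4,suppress=True)
a,b=[np.load(f'pics/w{k}.npz') for k in (3,4)]
r=lambda d,p:ray(d['K'],d['W'],*p)
for n,p,q in (('tip',(198.8,49.7),(267.7,102)),('disc',(210.7,55.8),(269.8,100.7))): print(n,*tri([r(a,p),r(b,q)]))
o=bot.get_obs(); P=pose(o)
zb=P[2,3]-.0066
Ti=np.linalg.inv(P)
for (u,v,z) in ((283.5,260,zb+.018),(283.5,290.7,zb),(259,275,zb+.009),(309,275,zb+.009)):
    print('hole edge in tool',(Ti@np.append(onz(b['K'],b['W'],u,v,z),1))[:3])
s=np.load('pics/side0.npz'); sc=np.load('pics/scene0.npz')
print(onz(a['K'],a['W'],349,88,.02),onz(a['K'],a['W'],304,161,.02))
```

```text
tip [0.5334 0.2005 0.0784] [0.0, 0.0]
disc [0.5333 0.2005 0.0297] [0.0, 0.0]
hole edge in tool [ 0.0102  0.0008 -0.0114]
hole edge in tool [-0.0156  0.0008  0.0066]
hole edge in tool [-0.0019 -0.0104 -0.0024]
hole edge in tool [-0.0019  0.0124 -0.0024]
[0.5459 0.066  0.02  ] [0.464  0.0852 0.02  ]
```

```bash
python3 -m inch '[[[0.036,-0.0065,0],[0,0,0],0.5],[[0.036,-0.0065,0],[0,0,0],0.5],[[0,0,0.05],[0,0,0],0.5],[[0,0,0.05],[0,0,0],0.5],[[0,0,0.03],[0,0,0],0.5],[[0,0,0],[0,0,0],0.5],[[0,0,0],[0,0,0],0.5]]'
```

```text
clock: 6.78
ee_pos: [0.5368, 0.2032, 0.1102]
orientation: [-0.0, 0.989, 0.151, 0.001]
contact_force: [0.5, 0.6, -3.4]
width: 0.653
finger_force: 25.0
```

```bash
python3 -m inch '[[[-0.0015,0,0.02],[0,0,0],0.5],[[0,0,0.025],[0,0,0],0.5],[[0,0,0.018],[0,0,0],0.5],[[0,0,0.009],[0,0,0],0.5],[[0,0,0],[0,0,0],0.5],[[0,0,0],[0,0,0],0.5]]'
```

```text
clock: 7.52
ee_pos: [0.535, 0.2034, 0.0376]
orientation: [-0.0, 0.988, 0.151, 0.001]
contact_force: [0.3, -0.3, -2.9]
width: 0.657
finger_force: 25.0
```

```bash
python3 -m inch '[[[0,0,0.002],[0,0,0],0.5],[[0,0,0.001],[0,0,0],0.5],[[0,0,0],[0,0,0],0.5]]'; python3 -m inch '[[[0,0,0],[0,0,0],0.85],[[0,0,0],[0,0,0],0.85],[[0,0,0],[0,0,0],0.85],[[0,0,0],[0,0,0],0.85],[[0,0,-0.03],[0,0,0],0.85],[[0,0,-0.05],[0,0,0],0.85],[[0,0,-0.05],[0,0,0],0.85],[[-0.03,0.01,-0.05],[0,0,0],0.85],[[-0.04,0.01,-0.02],[0,0,0],0.85],[[0,0,0],[0,0,0],0.85],[[0,0,0],[0,0,0],0.85]]'
python3 - <<'E'
from h import *
i,K,W=grab('wrist'); cv2.imwrite('pics/w5.png',i); np.savez('pics/w5.npz',i=i,K=K,W=W)
for z in (.028,.046): print(proj(K,W,np.array([.5333,.2005,z])))
from m import rings
for e,h in rings(i): print(e,h,onz(K,W,*e[0],.046))
E
```

```text
clock: 7.9
ee_pos: [0.5347, 0.2033, 0.0345]
orientation: [-0.0, 0.988, 0.151, 0.0]
contact_force: [-0.9, 1.1, 2.7]
width: 0.656
finger_force: 25.0
clock: 9.28
ee_pos: [0.4735, 0.1632, 0.2334]
orientation: [-0.0, 0.989, 0.151, 0.0]
contact_force: [-0.2, -0.8, -0.1]
width: 0.852
finger_force: 0.0
[263.99992754 102.26312594]
[262.9706303  102.80934956]
((261.2489929199219, 102.42972564697266), (61.06913375854492, 63.39651870727539), 172.66656494140625) ((261.5533447265625, 102.51515197753906), (10.142491340637207, 12.703043937683105), 43.150230407714844) [0.5332 0.2021 0.046 ]
```

View pics/w5.png

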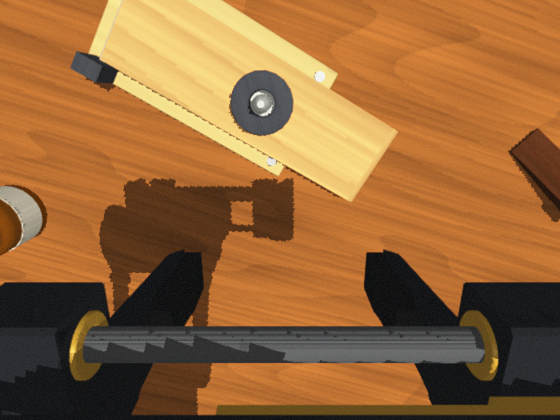

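The wide ring (262,102) is on the post down at the plate. Next is the narrow ring.

```bash
python3 -m inch '[[[-0.019,0.046,0],[0,0,0],0.75],[[-0.019,0.046,0],[0,0,0],0.75],[[-0.019,0.046,0],[0,0,0],0.75],[[-0.019,0.046,0],[0,0,0],0.75],[[-0.019,0.046,0],[0,0,0],0.75],[[-0.019,0.046,0],[0,0,0],0.75],[[-0.019,0.046,0],[0,0,0],0.75],[[-0.019,0.046,0],[0,0,0],0.75],[[-0.019,0.045,0.04],[0,0,0],0.75],[[-0.019,0.045,0.05],[0,0,0],0.75],[[0,0,0.04],[0,0,0],0.75],[[0,0,0],[0,0,0],0.75],[[0,0,0],[0,0,0],0.75]]'
```

```text
clock: 10.95
ee_pos: [0.4303, -0.3251, 0.1096]
orientation: [-0.0, 0.988, 0.152, -0.0]
contact_force: [0.6, -0.0, 0.6]
width: 0.748
finger_force: 0.0
```

```bash
python3 -m inch '[[[-0.001,0.0045,0.03],[0,0,0],0.75],[[0,0,0.045],[0,0,0],0.75],[[0,0,0.02],[0,0,0],0.75],[[0,0,0.008],[0,0,0],0.75],[[0,0,0],[0,0,0],0.3],[[0,0,0],[0,0,0],0.3],[[0,0,0],[0,0,0],0.3],[[0,0,0],[0,0,0],0.3]]' 20
```

```text
clock: 11.95
ee_pos: [0.431, -0.3303, 0.008]
orientation: [0.001, 0.989, 0.151, 0.001]
contact_force: [0.5, 1.8, 6.1]
width: 0.468
finger_force: 20.0
```

```bash
python3 -m inch '[[[0,0,-0.04],[0,0,0],0.3],[[0,0,-0.05],[0,0,0],0.3],[[0,0,-0.05],[0,0,0],0.3],[[0.012,-0.031,-0.03],[0,0,0],0.3],[[0.0175,-0.0433,-0.03],[0,0,0],0.3],[[0.0175,-0.0433,-0.03],[0,0,0],0.3],[[0.0175,-0.0433,0],[0,0,0],0.3],[[0.0175,-0.0433,0],[0,0,0],0.3],[[0.0175,-0.0433,0],[0,0,0],0.3],[[0.0175,-0.0433,0],[0,0,0],0.3],[[0.0175,-0.0433,0],[0,0,0],0.3],[[0.0175,-0.0433,0],[0,0,0],0.3],[[0.0175,-0.0433,0],[0,0,0],0.3],[[0.0175,-0.0433,0],[0,0,0],0.3],[[0,0,0],[0,0,0],0.3],[[0,0,0],[0,0,0],0.3]]'
python3 - <<'E'
from h import *
np.set_printoptions(precision=4,suppress=True)
i,K,W=grab('wrist'); cv2.imwrite('pics/w6.png',i); np.savez('pics/w6.npz',i=i,K=K,W=W)
P=pose(bot.get_obs()); zb=P[2,3]-.008; Ti=np.linalg.inv(P)
hsv=cv2.cvtColor(i,cv2.COLOR_BGR2HSV); m=(hsv[...,1]>120).astype(np.uint8); m[:230]=0; m[320:]=0
n,l,s,c=cv2.connectedComponentsWithStats(m)
for k in range(1,n):
    if 200<s[k,4]<3000 and abs(c[k][0]-283)<25:
        x,y,w,h=s[k,:4]; print('hole',s[k],c[k])
        for (u,v,z) in ((x+w/2,y,zb+.018),(x+w/2,y+h,zb),(x,y+h/2,zb+.009),(x+w,y+h/2,zb+.009)): print((Ti@np.append(onz(K,W,u,v,z),1))[:3])
from m import rings
for e,h in rings(i): print(e,h,onz(K,W,*e[0],.046))
E
```

```text
clock: 13.95
ee_pos: [0.4693, 0.1686, 0.2361]
orientation: [0.0, 0.988, 0.152, -0.0]
contact_force: [0.1, -0.3, -1.1]
width: 0.47
finger_force: 20.0
hole [ 259  257   49   31 1140] [283.2851 271.6789]
[ 0.0109  0.0003 -0.01  ]
[-0.0149  0.0004  0.008 ]
[-0.0014 -0.0109 -0.001 ]
[-0.0014  0.0116 -0.001 ]
((283.33447265625, 273.87451171875), (92.68647766113281, 94.9522476196289), 175.31948852539062) ((283.22845458984375, 271.6768493652344), (32.34461975097656, 48.7964973449707), 90.0984878540039) [0.3669 0.1354 0.046 ]
((268.43853759765625, 99.30203247070312), (60.82680892944336, 63.18132781982422), 177.22625732421875) ((270.1739501953125, 98.37986755371094), (13.225610733032227, 14.439851760864258), 17.330669403076172) [0.5332 0.202  0.046 ]
```

```bash
python3 -m inch '[[[0.0355,-0.006,0],[0,0,0],0.3],[[0.0355,-0.006,0],[0,0,0],0.3],[[0,0,0.05],[0,0,0],0.3],[[0,0,0.05],[0,0,0],0.3],[[0,0,0.026],[0,0,0],0.3],[[0,0,0],[0,0,0],0.3],[[0,0,0],[0,0,0],0.3]]'
```

```text
clock: 14.88
ee_pos: [0.535, 0.201, 0.1118]
orientation: [-0.0, 0.989, 0.151, 0.001]
contact_force: [0.0, -0.8, -2.2]
width: 0.466
finger_force: 20.0
```

```bash
python3 -m inch '[[[0,0,0.02],[0,0,0],0.3],[[0,0,0.02],[0,0,0],0.3],[[0,0,0.01],[0,0,0],0.3],[[0,0,0.005],[0,0,0],0.3],[[0,0,0.002],[0,0,0],0.3],[[0,0,0],[0,0,0],0.3]]'
```

```text
clock: 15.62
ee_pos: [0.5344, 0.2018, 0.0541]
orientation: [-0.0, 0.988, 0.151, 0.001]
contact_force: [0.7, -0.2, -1.1]
width: 0.471
finger_force: 20.0
```

```bash
python3 -m inch '[[[0,0,0],[0,0,0],0.7],[[0,0,0],[0,0,0],0.7],[[0,0,0],[0,0,0],0.7],[[0,0,-0.02],[0,0,0],0.7],[[0,0,-0.04],[0,0,0],0.7],[[0,0,-0.05],[0,0,0],0.7],[[-0.03,0.03,-0.05],[0,0,0],0.7],[[-0.04,0.04,-0.02],[0,0,0],0.7],[[-0.04,0.05,0],[0,0,0],0.7],[[0,0,0],[0,0,0],0.7],[[0,0,0],[0,0,0],0.7]]'
python3 - <<'E'
from h import *
np.set_printoptions(precision=4,suppress=True)
i,K,W=grab('wrist'); cv2.imwrite('pics/w7.png',i); np.savez('pics/w7.npz',i=i,K=K,W=W)
for z in (.028,.046,.064): print(proj(K,W,np.array([.5333,.2005,z])))
E
```

```text
clock: 17.0
ee_pos: [0.4665, 0.0576, 0.2313]
orientation: [-0.0, 0.989, 0.151, 0.0]
contact_force: [-0.2, 0.1, 0.9]
width: 0.7
finger_force: 0.0
[155.8697  59.3469]
[148.7514  57.5083]
[140.7913  55.4523]
```

View pics/w7.png

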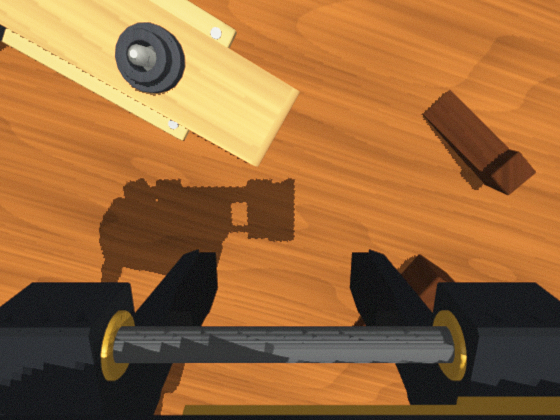

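Both rings are home (150,57), concentric on the post. Next I'll line up behind the wedge, whose block is at (512,170) and tip edge at (437,104).

```bash
python3 -m inch '[[[-0.0077,0.045,0],[0,0,0],0.7],[[-0.0077,0.045,0],[0,0,0],0.7],[[-0.0077,0.045,0],[0,0,0],0.7],[[-0.0077,0.045,0],[0,0,0],0.7],[[-0.0077,0.045,0],[0,0,0],0.7],[[-0.0077,0.045,0],[0,0,0],0.7],[[0,0,0],[0,0,-0.16],0.7],[[0,0,0],[0,0,-0.16],0.7],[[0,0,0],[0,0,-0.16],0.7],[[0,0,0],[0,0,-0.16],0.7],[[0,0,0],[0,0,-0.16],0.7],[[0,0,0],[0,0,0],0.7],[[0,0,0],[0,0,0],0.7]]'
python3 - <<'E'
from h import *
np.set_printoptions(precision=4,suppress=True)
i,K,W=grab('wrist'); cv2.imwrite('pics/w8.png',i); np.savez('pics/w8.npz',i=i,K=K,W=W)
print(bot.get_obs()['q'])
E
python3 -m inch '[[[0.03,0,0],[0,0,0],0.7],[[0.02,0,0],[0,0,0],0.7],[[0,0,0],[0,0,0],0.7],[[0,0,0],[0,0,0],0.7]]'
python3 - <<'E'
from h import *
i,K,W=grab('wrist'); cv2.imwrite('pics/w9.png',i); np.savez('pics/w9.npz',i=i,K=K,W=W)
a=cv2.imread('pics/w8.png'); cv2.imwrite('pics/c89.png',np.hstack([a[0:300,100:480],i[0:300,100:480]]))
E
```

```text
clock: 18.68
ee_pos: [0.5036, -0.2133, 0.2306]
orientation: [-0.0, 0.852, 0.524, -0.0]
contact_force: [-0.1, -0.5, -0.1]
width: 0.697
finger_force: 0.0
[-0.4467  0.0273  1.8881  0.0001  1.2267  0.0213]
clock: 19.23
ee_pos: [0.5253, -0.1696, 0.231]
orientation: [0.0, 0.851, 0.524, -0.0]
contact_force: [-0.7, -0.0, -0.6]
width: 0.697
finger_force: 0.0
```

View pics/c89.png

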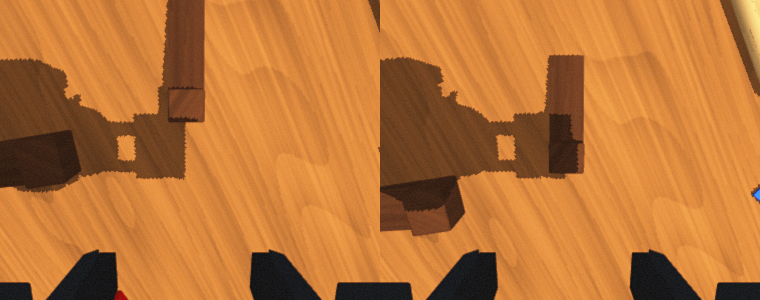

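Run:
```python
from h import *
np.set_printoptions(precision=4,suppress=True)
a,b=[np.load(f'pics/w{k}.npz') for k in (8,9)]
r=lambda d,p:ray(d['K'],d['W'],*p)
for p,q in (((268,88),(269.5,141)),((304,88),(304,141)),((269,121),(270,173)),((304,121),(304,173))): print(*tri([r(a,p),r(b,q)]), onz(b['K'],b['W'],*q,.042))
t=[onz(b['K'],b['W'],*p,.004) for p in ((267.5,56),(304,56))]; print('tip',t,sum(t)/2)
P=pose(bot.get_obs()); print(P[:3,0])
```

```text
[ 0.5275 -0.1349  0.0338] [0.3, 0.3] [ 0.5286 -0.1342  0.042 ]
[ 0.5573 -0.15    0.0334] [0.3, 0.3] [ 0.5576 -0.1489  0.042 ]
[ 0.5153 -0.161   0.046 ] [0.1, 0.1] [ 0.5148 -0.1618  0.042 ]
[ 0.5441 -0.1756  0.0457] [0.4, 0.4] [ 0.5443 -0.1766  0.042 ]
tip [array([ 0.5613, -0.0638,  0.004 ]), array([ 0.5932, -0.0799,  0.004 ])] [ 0.5772 -0.0718  0.004 ]
[ 0.4503  0.8929 -0.0005]
```

Block centre is about (0.535, -0.156), top about 0.04 m, heading about 63.5°; the sizes agree with the text. I'll grasp it.

```bash
python3 -m inch '[[[0.0167,0.003,0.03],[0,0,0],0.7],[[0,0,0.05],[0,0,0],0.7],[[0,0,0.05],[0,0,0],0.7],[[0,0,0.05],[0,0,0],0.7],[[0,0,0.03],[0,0,0],0.7],[[0,0,0.014],[0,0,0],0.7],[[0,0,0],[0,0,0],0.7],[[0,0,0],[0,0,0],0.2],[[0,0,0],[0,0,0],0.2],[[0,0,0],[0,0,0],0.2],[[0,0,0],[0,0,0],0.2]]' 40
```

```text
clock: 20.65
ee_pos: [0.5364, -0.1561, 0.0082]
orientation: [0.001, 0.851, 0.524, 0.001]
contact_force: [-1.2, 0.5, 6.5]
width: 0.381
finger_force: 40.0
```

```bash
python3 -m inch '[[[0,0,0],[0,0,-0.118],0.2],[[0,0,0],[0,0,-0.118],0.2],[[0.02,0,0],[0,0,0],0.2],[[0.02,0,0],[0,0,0],0.2],[[0.02,0,0],[0,0,0],0.2],[[0.02,0,0],[0,0,0],0.2],[[0.02,0,0],[0,0,0],0.2],[[0,0,0],[0,0,0],0.2],[[0,0,0],[0,0,0],0.2]]'
```

```text
clock: 21.78
ee_pos: [0.5601, -0.0564, 0.0082]
orientation: [0.0, 0.785, 0.62, 0.002]
contact_force: [0.1, 4.4, 5.3]
width: 0.379
finger_force: 40.0
```

```bash
python3 -m inch '[[[0,-0.02,0],[0,0,-0.008],0.2],[[0,-0.021,0],[0,0,0],0.2],[[0,-0.021,0],[0,0,0],0.2],[[0,-0.0215,0],[0,0,0],0.2],[[0.005,0,0],[0,0,0],0.2],[[0,0,0],[0,0,0],0.2],[[0,0,0],[0,0,0],0.2]]'
python3 - <<'E'
from h import *
np.set_printoptions(precision=4,suppress=True)
for n in ('wrist','side'):
    i,K,W=grab(n); cv2.imwrite(f'pics/{n}10.png',i); np.savez(f'pics/{n}10.npz',i=i,K=K,W=W)
    if n=='side':
        o=bot.get_obs(); P=pose(o); print(P[:3,:2].T); u,v=proj(K,W,P[:3,3]); u,v=int(u),int(v); s=cv2.resize(i[v-90:v+30,u-75:u+75],(525,420),interpolation=cv2.INTER_CUBIC)
    else: w=i
n=np.array([.5043,.0738,.02]); d=n[:2]-P[:2,3]; print('nose rel',d@P[:2,0],d@P[:2,1], proj(*[np.load('pics/wrist10.npz')[k] for k in 'KW'],n))
cv2.imwrite('pics/c10.png',np.hstack([cv2.resize(w[:240],(0,0),fx=.7,fy=.7),np.zeros((168,1,3),np.uint8)]) if 0 else w)
E
```

```text
clock: 22.65
ee_pos: [0.4784, -0.0345, 0.0082]
orientation: [0.0, 0.782, 0.623, -0.0]
contact_force: [-3.9, -1.5, 12.7]
width: 0.382
finger_force: 40.0
[[ 0.223   0.9748 -0.0003]
 [ 0.9748 -0.223   0.0001]]
nose rel 0.11133700750055986 0.0011093202156558979 [287.395  -15.0261]
```

View pics/wrist10.png

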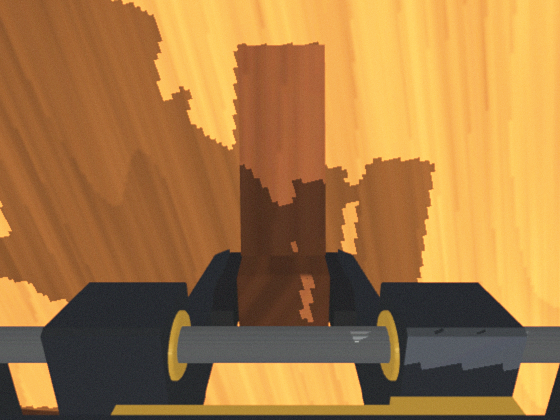

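```bash
python3 - <<'E'
from h import *
d=np.load('pics/wrist10.npz'); P=pose(bot.get_obs())
print(np.linalg.inv(P)@np.append(onz(d['K'],d['W'],280,44,.004),1))
E
python3 -m inch '[[[0.01,0.001,-0.0015],[0,0,0],0.2],[[0.015,0,0],[0,0,0],0.2],[[0.015,0,0],[0,0,0],0.2],[[0.008,0,0],[0,0,0],0.2],[[0,0,0],[0,0,0],0.2],[[0,0,0],[0,0,0],0.2]]' 50
```

```text
[ 0.09516921 -0.00154426  0.00417263  1.        ]
clock: 23.5
ee_pos: [0.4896, 0.0116, 0.0084]
orientation: [-0.0, 0.781, 0.624, -0.0]
contact_force: [-0.4, 0.6, -1.0]
width: 0.38
finger_force: 50.0
```

```bash
python3 -m inch '[[[0.004,0,0],[0,0,0],0.2],[[0.004,0,0],[0,0,0],0.2],[[0.004,0,0],[0,0,0],0.2],[[0.004,0,0],[0,0,0],0.2],[[0.004,0,0],[0,0,0],0.2],[[0.002,0,0],[0,0,0],0.2],[[0,0,0],[0,0,0],0.2],[[0,0,0],[0,0,0],0.2]]'
python3 - <<'E'
from h import *
P=pose(bot.get_obs()); d=np.array([.5043,.0738])-P[:2,3]; print('tip past nose mm',95.2-1000*d@P[:2,0])
E
```

```text
clock: 24.5
ee_pos: [0.4937, 0.0313, 0.0083]
orientation: [0.0, 0.781, 0.624, -0.002]
contact_force: [-2.8, -8.4, 0.2]
width: 0.38
finger_force: 50.0
tip past nose mm 51.401721749746585
```

```bash
python3 -m inch '[[[0.002,0,0],[0,0,0],0.2],[[0.0015,0,0],[0,0,0],0.2],[[0,0,0],[0,0,0],0.2],[[0,0,0],[0,0,0],0.2],[[0,0,0],[0,0,0],0.2],[[0,0,0],[0,0,0],0.2]]'
python3 - <<'E'
from h import *
P=pose(bot.get_obs()); d=np.array([.5043,.0738])-P[:2,3]; print('tip past nose mm',95.2-1000*d@P[:2,0])
C=[]
for n,(x0,x1,y0,y1) in (('side',(225,325,140,240)),('scene',(270,400,190,290))):
    i,K,W=grab(n); a=np.load(f'pics/{n}0.npz')['i']; C.append(np.hstack([cv2.resize(q[y0:y1,x0:x1],(390,290),interpolation=cv2.INTER_CUBIC) for q in (a,i)]))
cv2.imwrite('pics/c11.png',np.vstack(C))
E
```

```text
clock: 25.25
ee_pos: [0.4943, 0.0346, 0.0082]
orientation: [0.0, 0.781, 0.624, -0.002]
contact_force: [-2.2, -9.2, 1.3]
width: 0.384
finger_force: 50.0
tip past nose mm 54.744831142924106
```

View pics/c11.png

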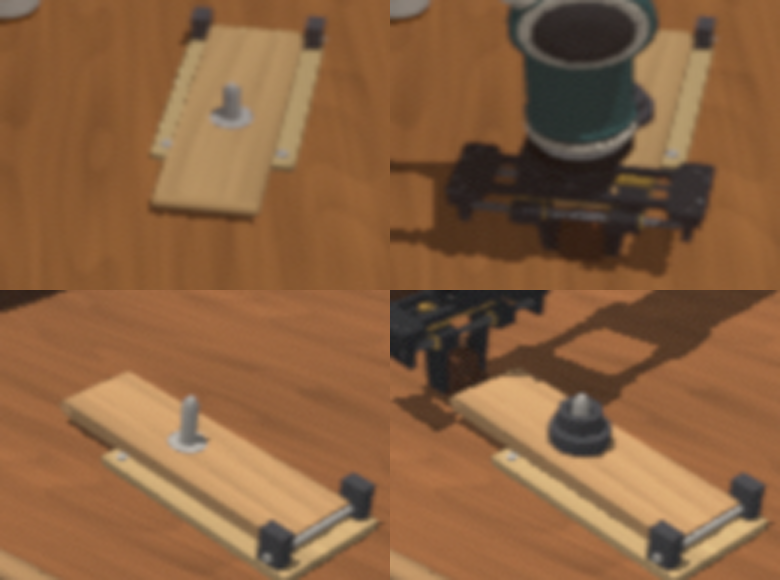

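The bottom crops show both rings stacked on the post. The nose corner has risen from about row 405 to 398 in the enlarged crop, roughly 5 mm. The push is about 9.5 N and the wedge tip is 54.7 mm past the nose, as expected.

```bash
python3 -c "
from workcell import bot
print(bot.job_done())"
```

```text
the job is handed in; nothing more can be done
None
```

I handed the job in at about 25 s of the 72 s: both rings are home on the post, and the gripped wedge is about 55 mm under the nose, lifting it roughly 5 mm by the camera. The interface gave no verdict, and I did not go near the jar, hammer or awl.

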